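Switch on and zero the glaze scale

ROBOT

A 7-joint arm with a two-finger parallel gripper is mounted at the origin on the work surface. World frame = base frame: x ahead of the robot, y to its left, z up, the work surface at z = 0. Lengths are in m, angles in rad, forces in N, time in s.
With the tool pointing down it reaches from about 0.4 to 0.875 m from the base axis. Payload 4.4 kg.
Tool frame: the origin (TCP) lies midway between the tips of the shut fingers; the grasp point (between the pads) lies 19 mm behind it; z points along the fingers, y is the line along which they close (so a half turn about z gives the same grasp; the last joint's range is limited). The gripper opens to 85 mm and grips with 20 to 120 N. Pads are 22 mm wide; open, the fingers measure 114 mm over their backs; the gripper's body (76 mm by 85 mm) begins 54 mm behind the grasp point. The pads swing forward as they close: fully open they stand 13 mm farther back than shut.
Start: joints at [1.25, 0.628, 0.038, 1.517, -0.027, 0.996, -0.02], TCP at [0.164, -0.629, 0.231] pointing down, gripper open.
Joint ranges: [-3.06, 3.06], [-0.37, 2.12], [-1.25, 1.32], [0.18, 2.47], [-1.1, 4.24], [0.23, 1.98], [-2.94, 2.94]. Speed limits (rad/s): [2.57, 2.57, 3.14, 3.14, 3.14, 3.14, 3.14].

INTERFACE

Orientations are given as a rotation vector (axis times angle).
In Python, from station import robot gives the robot as it stands. The module is installed in compiled form; this text tells all that it offers.
- The arm moves only by the tool move_arm, never from a script. Its argument "targets" is a list of rows, each a list of 2 entries, a list of its own where there are three numbers: the shift along the tool's x, y, z in cm, then the turn, a rotation vector about the tool's x, y, z in degrees. In form: [[[dx, dy, dz], [rx, ry, rz]], ...]. A call has 1 to 20 rows; each row shifts and turns the commanded pose from where the row before left it, along the tool's axes as they then stand; what a row does not reach is not made up. A row lasts 1/8 s, in which the tool goes at most 62.5 mm and 10.7 degrees, less where a joint would pass 70% of its speed; a pose out of reach is approached as far as the arm can. A call with a gripper value outside its range is refused whole. "hand" is the closure, from -1 (fully open) to 1 (shut), so that 0 is half open, set as the call begins (left out, the last holds). The fingers move at their own pace and stop on an object; "squeeze" is the grip in N (left out, the last holds). Time passes only in rows, so rows that do not move let the fingers close. It gives the time, the measured TCP pose, the force, the opening and the grip force at its end, in the units of the state.
- robot.state(): the state, without advancing time (a new reading comes with each control period).
- robot.grab_frame(name): name is "side" or "top"; returns a dict with "pixels" (480x640x3 uint8, blue, green, red), "depth" (480x640 float32, m along the optical axis (not along the pixel's ray), 0 where there is no reading), "camera_matrix" (3x3 intrinsics, pixels), "position" and "rotation" of the camera in the world. Camera axes: x right, y up, looking along -z (the intrinsics and any distortion apply to the point x, -y, -z); pixel columns grow to the right and rows downward; lengths in m; the calibration is good to about 2 mm. A picture is of the moment at which its call begins.
- robot.hand_in(): hands the job in; it is judged then, once.
The state is a dict: "clock": time; "joint_positions": joint angles; "dq": joint speeds; "effort": joint torques, N m; "tool_pos": TCP position; "eef_rot": TCP orientation; "wrist_force": force on the tool from outside, world axes, zero at the start; "moment": the same for the moment, N m; "gripper_width": opening from 0.0 (shut) to 1.0 (fully open); "gripper_force": force on a finger pad.
Only numpy, scipy, OpenCV 4.12 (cv2) and the standard library are available. Lean on these libraries where they do the work, as an engineer would, in place of code of your own. Each camera call takes 0.05 s, during which the arm holds its last target. There are 200 camera calls.

TASK

An empty glaze pail stands on the bench scale. With the fingertips, gently press the green key well down and let it come up again to switch the scale on, then press the blue key in the same way to zero it, and withdraw. Do not press the yellow key, do not lean on the scale, and leave the pail, the cups and the jar untouched.

Things in the scene. Friction and masses are not known exactly. Their poses are not given: they have to be found in the camera images.
- scale: White bench scale, bolted down. Origin: on the bench under the centre of its key panel (250 mm along x, 125 along y, flat top 45 mm up). Dark steel weighing plate 260 x 250 mm, top 54 mm up, centred at y = +190 mm; dark display between plate and keys. Three keys in a row along the scale's x, at x = -65, 0, 65 mm, y = -15 mm; which colour stands where changes.
- pail: Small empty white plastic pail with a black wire handle, standing on the weighing plate: 162 mm across the rim, 130 mm high, loose, about 0.35 kg. Origin: centre of its underside, z up. Leave alone.
- cup_a: Loose pinkish-brown bisque cup, 68 mm across, 70 mm high, on the bench beside the key panel. Origin: centre of its underside, z up. Leave alone.
- cup_b: A second cup, the same as cup_a. Leave alone.
- jar: Loose blue glaze jar with a black cap, 60 mm across, 85 mm high, on the bench. Origin: centre of its underside, z up. Leave alone.
- power_base: Black housing that carries the round green key (44 mm across, 12 mm high). Origin: centre of its underside, on the panel top, z up.
- power_top (a point): Centre of the top face of the green key (switches the scale on); moves down with the key. The key is a spring push button 28 mm across with a flat level top 68 mm above the bench when up; pressed straight down.
- power (a joint): Travel of the green key: 0 up, 0.007 m fully down (7 mm). The spring pushes back with 1.2 N at the start and 4 N fully down, and raises the key again when let go.
- zero_base: Black housing that carries the round blue key (44 mm across, 12 mm high). Origin: centre of its underside, on the panel top, z up.
- zero_top (a point): Centre of the top face of the blue key (zeroes (tares) the scale); moves down with the key. The key is a spring push button 28 mm across with a flat level top 68 mm above the bench when up; pressed straight down.
- zero (a joint): Travel of the blue key: 0 up, 0.007 m fully down (7 mm). The spring pushes back with 1.2 N at the start and 4 N fully down, and raises the key again when let go.
- units_base: Black housing that carries the round yellow key (44 mm across, 12 mm high). Origin: centre of its underside, on the panel top, z up.
- units_top (a point): Centre of the top face of the yellow key (changes the unit; leave alone); moves down with the key. The key is a spring push button 28 mm across with a flat level top 68 mm above the bench when up; pressed straight down.
- units (a joint): Travel of the yellow key: 0 up, 0.007 m fully down (7 mm). The spring pushes back with 1.2 N at the start and 4 N fully down, and raises the key again when let go.

How it is judged:
By the outcome, as a careful person would: the job done as asked, in the order asked, and still so for the second after the job is handed in, with the robot touching nothing.
It also fails if it takes over 42 s, if anything falls off the work surface, if the arm or the gripper's body presses on something with over 40 N, if the wrist force passes 120 N, or if a joint passes its speed limit or range.

## Working session

There is one attempt and no reset: what is moved stays moved. The work goes in short steps, Python scripts to look and compute and a tool call to move; the robot and the scene stay as the last step left them, time stands still between calls to the robot, and variables do not carry over. Pictures are saved under pics/ and viewed, at most 10 in all, crops included, and the job is handed in when it is done.

Besides the shell and the picture viewer there is one more tool, called after "Request:" as name(argument=value, ...), one argument or row to a line, values as JSON. move_arm: Moves the arm, as the interface text tells. Its arguments: {"type":"object","properties":{"targets":{"type":"array","items":{"type":"array"}},"hand":{"type":"number"},"squeeze":{"type":"number"}},"required":["targets"]}

```bash
mkdir -p pics
cat > h.py <<'E'
import numpy as np, cv2, pickle
from station import robot
def grab(n):
    f=robot.grab_frame(n); pickle.dump(f,open(n+'.pkl','wb')); return f
def Rm(f):
    from scipy.spatial.transform import Rotation as R
    r=np.array(f['rotation'],float)
    return r if r.shape==(3,3) else R.from_rotvec(r).as_matrix()
def plane(f,u,v,z):
    K=np.array(f['camera_matrix']); d=np.array([(u-K[0,2])/K[0,0],-(v-K[1,2])/K[1,1],-1.])
    d=Rm(f)@d; p=np.array(f['position']); return p+d*(z-p[2])/d[2]
def depthpt(f,u,v):
    K=np.array(f['camera_matrix']); d=np.array([(u-K[0,2])/K[0,0],-(v-K[1,2])/K[1,1],-1.])
    return np.array(f['position'])+Rm(f)@d*f['depth'][int(v),int(u)]
E
python3 - <<'E'
from h import *
for n in('top','side'):
    f=grab(n); cv2.imwrite(f'pics/{n}0.png',f['pixels']); print(n,f['position'],np.round(f['rotation'],3).tolist(),np.array(f['camera_matrix']).tolist(),[k for k in f])
print(robot.state())
E
```

```text
top [ 0.53459618 -0.04008568  0.97256956] [0.067, -0.058, -1.584] [[465.445010626959, 0.0, 315.6843297027104], [0.0, 465.445010626959, 237.06554217670057], [0.0, 0.0, 1.0]] ['pixels', 'depth', 'camera_matrix', 'position', 'rotation']
side [1.03416113 0.22589809 0.50697664] [0.471, 0.92, 2.014] [[447.1965448560791, 0.0, 322.2618625467592], [0.0, 447.1965448560791, 244.67367294677416], [0.0, 0.0, 1.0]] ['pixels', 'depth', 'camera_matrix', 'position', 'rotation']
{'clock': 0.1, 'joint_positions': array([ 1.2501886 ,  0.62923096,  0.03842931,  1.51825697, -0.02700889,
        0.99631511, -0.0200213 ]), 'dq': array([ 3.59170418e-04, -3.72256003e-03,  2.79560200e-04, -3.66246845e-03,
       -7.79089165e-05, -3.52890261e-04, -2.04410025e-03]), 'effort': array([ 2.46505944e-03, -5.64524388e+01,  1.23043433e+00, -1.93971598e+01,
        1.13411323e-02,  5.39133835e-03,  4.27887051e-05]), 'tool_pos': array([ 0.16373928, -0.62846251,  0.23049899]), 'eef_rot': array([-3.11446706e+00, -3.98934868e-01,  3.36511758e-04]), 'wrist_force': array([0.03899614, 0.20765938, 0.44726026]), 'moment': array([-0.02873199, -0.05226987, -0.03317764]), 'gripper_force': 0.0, 'gripper_width': 0.9992896339286014}
```

View pics/top0.png

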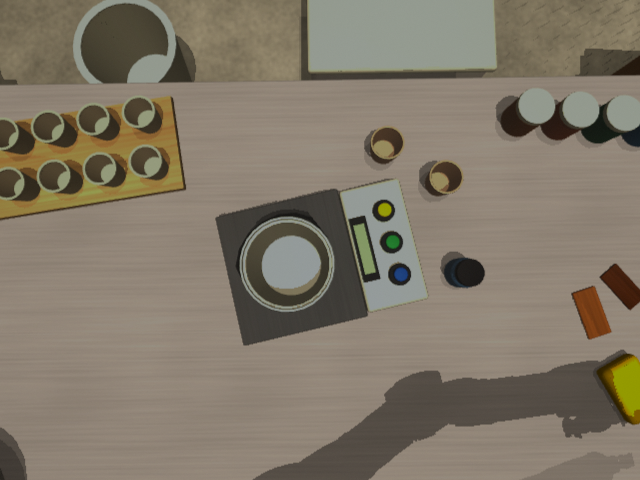

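View pics/side0.png

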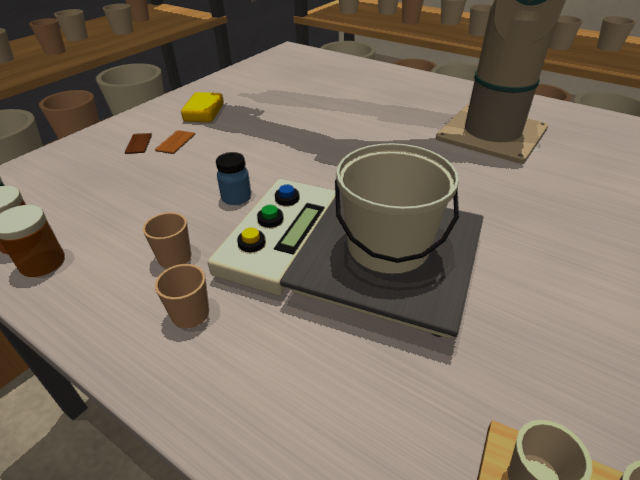

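The top view shows yellow (384,210), green (392,242) and blue (400,274) keys. The jar is at (465,272), the cups at (387,145) and (445,178), and the pail at (287,264). The side view shows the same layout. Next I'll measure the keys in both views.

```bash
cat > m.py <<'E'
from h import *
from scipy.spatial.transform import Rotation as R
rng={'green':((45,85),),'blue':((100,125),),'yellow':((22,35),)}
near={'top':{'green':(392,242),'blue':(400,274),'yellow':(384,210)},'side':{'green':(270,213),'blue':(287,192),'yellow':(251,236)}}
def run(fr):
  for c in rng:
    for n,f in fr.items():
        h=cv2.cvtColor(f['pixels'],cv2.COLOR_BGR2HSV); (a,b),=rng[c]
        m=cv2.inRange(h,(a,120,60),(b,255,255)); k=np.zeros_like(m); cv2.circle(k,near[n][c],17,255,-1); m&=k
        q,l,s,ce=cv2.connectedComponentsWithStats(m); i=1+np.argmax(s[1:,4]); u,v=ce[i]
        p=plane(f,u,v,.068); d=depthpt(f,u,v)
        print(c,n,np.round((u,v),1),s[i].tolist(),np.round(p,4),'depth',np.round(d,4))
E
python3 - <<'E'
from m import *
fr={n:pickle.load(open(n+'.pkl','rb')) for n in('top','side')}
run(fr)
f=fr['top']
for nm,u,v,z in(('jar',468,272,.085),('cupb',445,178,.07),('cupa',387,143,.07),('pail',287,264,.184)): print(nm,plane(f,u,v,z).round(3))
print(R.from_rotvec(robot.state()['eef_rot']).as_matrix().round(3))
E
```

```text
green top [392.4 241.4] [386, 235, 14, 14, 153] [ 0.5961 -0.1846  0.068 ] depth [ 0.5962 -0.185   0.0657]
green side [269.  209.9] [261, 205, 17, 11, 134] [ 0.6011 -0.1837  0.068 ] depth [ 0.6009 -0.1839  0.0678]
blue top [400.5 273.9] [394, 267, 14, 15, 161] [ 0.5328 -0.1985  0.068 ] depth [ 0.5328 -0.1985  0.0682]
blue side [285.8 190.2] [279, 185, 15, 12, 137] [ 0.5407 -0.1961  0.068 ] depth [ 0.5418 -0.1952  0.069 ]
yellow top [384.4 209.2] [378, 202, 14, 15, 168] [ 0.6594 -0.1706  0.068 ] depth [ 0.6593 -0.1704  0.0691]
yellow side [250.1 235. ] [241, 227, 19, 17, 242] [ 0.6668 -0.1667  0.068 ] depth [ 0.6668 -0.1667  0.068 ]
jar [ 0.535 -0.324  0.085]
cupb [ 0.719 -0.291  0.07 ]
cupa [ 0.791 -0.179  0.07 ]
pail [0.552 0.013 0.184]
[[ 0.968  0.252 -0.   ]
 [ 0.252 -0.968  0.002]
 [ 0.    -0.002 -1.   ]]
```

Request:
move_arm(
  targets=[
    [[2.6,-1.6,0],[0,0,0]],
    [[2.6,-1.6,0],[0,0,0]],
    [[2.6,-1.6,0],[0,0,0]],
    [[2.6,-1.6,0],[0,0,0]],
    [[2.6,-1.6,0],[0,0,0]],
    [[2.6,-1.6,0],[0,0,0]],
    [[2.6,-1.6,0],[0,0,0]],
    [[2.6,-1.6,0],[0,0,0]],
    [[2.6,-1.6,0],[0,0,0]],
    [[2.6,-1.6,0],[0,0,0]],
    [[2.6,-1.6,0],[0,0,0]],
    [[2.6,-1.6,0],[0,0,0]],
    [[2.6,-1.6,0],[0,0,0]],
    [[2.6,-1.6,0],[0,0,0]],
    [[2.6,-1.6,0],[0,0,0]],
    [[2.6,-1.6,0],[0,0,0]],
    [[2.6,-1.6,0],[0,0,0]],
    [[2.6,-1.6,0],[0,0,0]],
    [[2.6,-1.6,0],[0,0,0]],
    [[0,0,0],[0,0,0]],
  ],
  hand=1,
  squeeze=20,
)

```text
clock: 2.6
tool_pos: [0.5669, -0.2072, 0.2308]
eef_rot: [-3.113, -0.406, -0.001]
wrist_force: [-0.8, -0.4, -0.1]
gripper_width: 0.001
gripper_force: 0.0
```

```bash
cat > rel.py <<'E'
from m import *
s=robot.state(); M=R.from_rotvec(s['eef_rot']).as_matrix()
print(s['clock'],s['tool_pos'].round(4),s['wrist_force'].round(2),s['gripper_width'],M[:,2].round(4))
for n,t in(('green',(.597,-.1845,.068)),('blue',(.534,-.198,.068))): print(n,'cm in tool axes',(100*M.T@(np.array(t)-s['tool_pos'])).round(2))
E
python3 rel.py
```

```text
2.6 [ 0.5669 -0.2072  0.2308] [-0.81 -0.41 -0.14] 0.0013766559779209394 [ 3.0e-04  1.9e-03 -1.0e+00]
green cm in tool axes [ 3.48 -1.39 16.28]
blue cm in tool axes [-2.95 -1.7  16.28]
```

Request:
move_arm(
  targets=[
    [[1.2,-0.5,0],[0,0,0]],
    [[1.2,-0.5,0],[0,0,0]],
    [[1.1,-0.4,0],[0,0,0]],
    [[0,0,2],[0,0,0]],
    [[0,0,2],[0,0,0]],
    [[0,0,2],[0,0,0]],
    [[0,0,2],[0,0,0]],
    [[0,0,2],[0,0,0]],
    [[0,0,2],[0,0,0]],
    [[0,0,1.5],[0,0,0]],
    [[0,0,0.8],[0,0,0]],
    [[0,0,0],[0,0,0]],
    [[0,0,0],[0,0,0]],
  ],
)

```text
clock: 4.22
tool_pos: [0.5962, -0.1881, 0.089]
eef_rot: [3.116, 0.399, 0.002]
wrist_force: [0.2, -1.3, -0.5]
gripper_width: -0.003
gripper_force: 0.0
```

Run:
```python
import rel
from h import *
a=[grab(n)['pixels'] for n in('top','side')]
cv2.imwrite('pics/g1.png',np.hstack([cv2.resize(a[0][160:340,300:480],(400,400)),cv2.resize(a[1][120:300,170:350],(400,400))]))
```

```text
4.225 [ 0.5962 -0.1881  0.089 ] [ 0.23 -1.35 -0.45] -0.0030340645030853446 [ 1.2e-03 -3.0e-04 -1.0e+00]
green cm in tool axes [ 0.17 -0.33  2.1 ]
blue cm in tool axes [-6.27 -0.61  2.09]
```

View pics/g1.png

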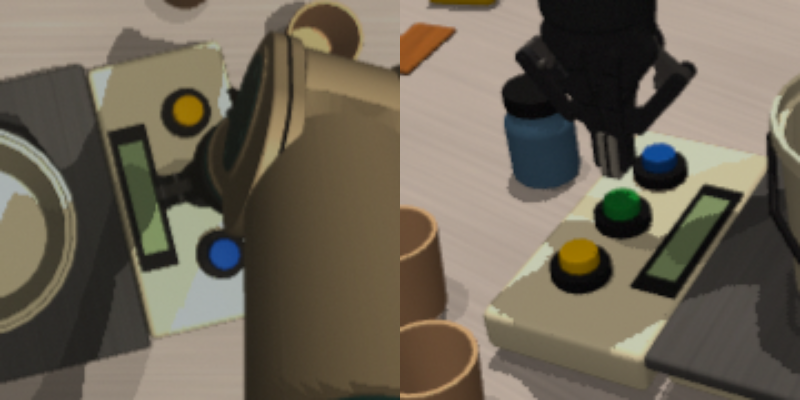

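The right-hand crop shows the fingertips at about (615,170), just above the green cap at (622,200), which matches the measured 21 mm gap. I'll correct the sideways offset and go down to just above the key.

Request:
move_arm(
  targets=[
    [[0.2,-0.3,0.4],[0,0,0]],
    [[0,0,0.5],[0,0,0]],
    [[0,0,0.4],[0,0,0]],
    [[0,0,0.3],[0,0,0]],
    [[0,0,0],[0,0,0]],
    [[0,0,0],[0,0,0]],
  ],
)

```text
clock: 5.08
tool_pos: [0.5969, -0.1847, 0.0724]
eef_rot: [3.116, 0.399, 0.0]
wrist_force: [0.4, 0.5, -0.2]
gripper_width: -0.001
gripper_force: 0.0
```

```bash
python3 rel.py
```

```text
5.075 [ 0.5969 -0.1847  0.0724] [ 0.36  0.52 -0.17] -0.001265211195483898 [ 1.e-04 -1.e-04 -1.e+00]
green cm in tool axes [ 0.02 -0.01  0.44]
blue cm in tool axes [-6.42 -0.29  0.44]
```

Request:
move_arm(
  targets=[
    [[0,0,0.2],[0,0,0]],
    [[0,0,0.2],[0,0,0]],
    [[0,0,0.2],[0,0,0]],
    [[0,0,0.2],[0,0,0]],
    [[0,0,0.1],[0,0,0]],
    [[0,0,0],[0,0,0]],
    [[0,0,0],[0,0,0]],
  ],
)

```text
clock: 5.95
tool_pos: [0.5969, -0.1846, 0.0635]
eef_rot: [3.116, 0.399, 0.0]
wrist_force: [-0.5, -0.0, 2.6]
gripper_width: -0.001
gripper_force: 1.4
```

Request:
move_arm(
  targets=[
    [[0,0,0.1],[0,0,0]],
    [[0,0,0.1],[0,0,0]],
    [[0,0,0],[0,0,0]],
    [[0,0,0],[0,0,0]],
  ],
)

```text
clock: 6.45
tool_pos: [0.5969, -0.1846, 0.0614]
eef_rot: [3.116, 0.399, 0.0]
wrist_force: [-1.3, 0.5, 4.3]
gripper_width: 0.004
gripper_force: 1.9
```

Request:
move_arm(
  targets=[
    [[0,0,-0.3],[0,0,0]],
    [[0,0,-0.5],[0,0,0]],
    [[0,0,-1],[0,0,0]],
    [[0,0,-1.2],[0,0,0]],
    [[0,0,0],[0,0,0]],
    [[-1,0,0],[0,0,0]],
    [[-1.5,-0.1,0],[0,0,0]],
    [[-1.5,-0.1,0],[0,0,0]],
    [[-1.5,-0.1,0],[0,0,0]],
    [[-0.9,0,0],[0,0,0]],
    [[0,0,0],[0,0,0]],
    [[0,0,0],[0,0,0]],
  ],
)

```text
clock: 7.95
tool_pos: [0.5349, -0.1976, 0.0915]
eef_rot: [3.116, 0.4, 0.002]
wrist_force: [0.5, -0.3, 0.0]
gripper_width: 0.004
gripper_force: 0.0
```

Run:
```python
import rel
from h import *
a=[grab(n)['pixels'] for n in('top','side')]
cv2.imwrite('pics/b1.png',np.hstack([cv2.resize(a[0][160:340,300:480],(400,400)),cv2.resize(a[1][120:300,170:350],(400,400))]))
```

```text
7.95 [ 0.5349 -0.1976  0.0915] [ 0.47 -0.27  0.04] 0.00391051445960563 [ 0.0011  0.     -1.    ]
green cm in tool axes [6.34 0.3  2.35]
blue cm in tool axes [-0.1   0.01  2.35]
```

View pics/b1.png

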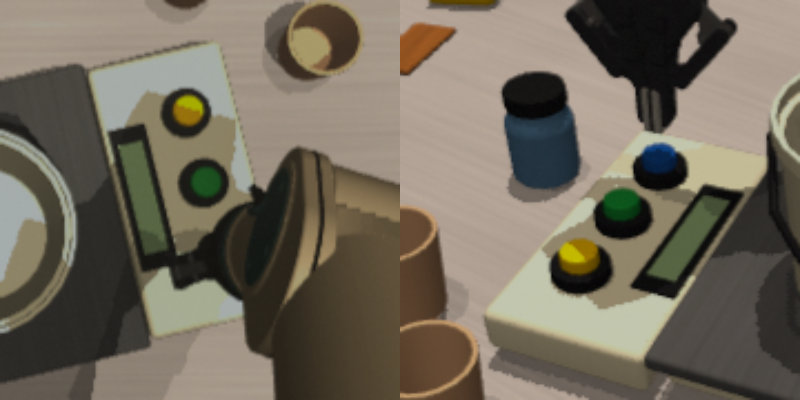

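The green key is back up at crop (622,205), and the fingertips at (655,125) are directly above the blue key at (660,157). I'll press blue the same way.

Request:
move_arm(
  targets=[
    [[-0.1,0,0.5],[0,0,0]],
    [[0,0,0.6],[0,0,0]],
    [[0,0,0.5],[0,0,0]],
    [[0,0,0.3],[0,0,0]],
    [[0,0,0],[0,0,0]],
    [[0,0,0.2],[0,0,0]],
    [[0,0,0.2],[0,0,0]],
    [[0,0,0.2],[0,0,0]],
    [[0,0,0.2],[0,0,0]],
    [[0,0,0.1],[0,0,0]],
    [[0,0,0],[0,0,0]],
    [[0,0,0],[0,0,0]],
  ],
)

```text
clock: 9.55
tool_pos: [0.5333, -0.1981, 0.0634]
eef_rot: [3.116, 0.399, 0.0]
wrist_force: [-0.8, -0.2, 2.9]
gripper_width: 0.0
gripper_force: 1.4
```

Request:
move_arm(
  targets=[
    [[0,0,0.1],[0,0,0]],
    [[0,0,0.1],[0,0,0]],
    [[0,0,0],[0,0,0]],
    [[0,0,0],[0,0,0]],
  ],
)

```text
clock: 10.05
tool_pos: [0.5333, -0.1981, 0.0614]
eef_rot: [3.116, 0.399, 0.0]
wrist_force: [-0.6, -0.2, 3.5]
gripper_width: -0.001
gripper_force: 1.8
```

Request:
move_arm(
  targets=[
    [[0,0,-0.3],[0,0,0]],
    [[0,0,-0.5],[0,0,0]],
    [[0,0,-1],[0,0,0]],
    [[0,0,-2],[0,0,0]],
    [[0,0,-2.5],[0,0,0]],
    [[0,0,-2.5],[0,0,0]],
    [[0,0,-2.5],[0,0,0]],
    [[0,0,-2.5],[0,0,0]],
    [[0,0,-2.5],[0,0,0]],
    [[-1,2,0],[0,0,0]],
    [[-1,2,0],[0,0,0]],
    [[-1,2,0],[0,0,0]],
    [[-1,2,0],[0,0,0]],
    [[-1,2,0],[0,0,0]],
    [[-1,2,0],[0,0,0]],
    [[-1,2,0],[0,0,0]],
    [[0,0,0],[0,0,0]],
    [[0,0,0],[0,0,0]],
  ],
)

```text
clock: 12.3
tool_pos: [0.501, -0.3502, 0.2241]
eef_rot: [-3.115, -0.4, -0.0]
wrist_force: [0.2, -0.2, 0.5]
gripper_width: -0.003
gripper_force: 0.0
```

Run:
```python
from h import *
a=[grab(n)['pixels'] for n in('top','side')]
cv2.imwrite('pics/e1.png',np.hstack([cv2.resize(x,(400,300)) for x in a]))
from m import *
run({n:pickle.load(open(n+'.pkl','rb')) for n in('side',)})
```

```text
green side [269.1 209.7] [261, 205, 17, 11, 139] [ 0.6006 -0.1839  0.068 ] depth [ 0.6013 -0.1832  0.0687]
blue side [285.9 190.2] [279, 185, 15, 12, 133] [ 0.5406 -0.196   0.068 ] depth [ 0.5414 -0.1953  0.0687]
yellow side [250.1 235. ] [241, 227, 19, 17, 239] [ 0.6668 -0.1668  0.068 ] depth [ 0.6653 -0.1683  0.0662]
```

View pics/e1.png

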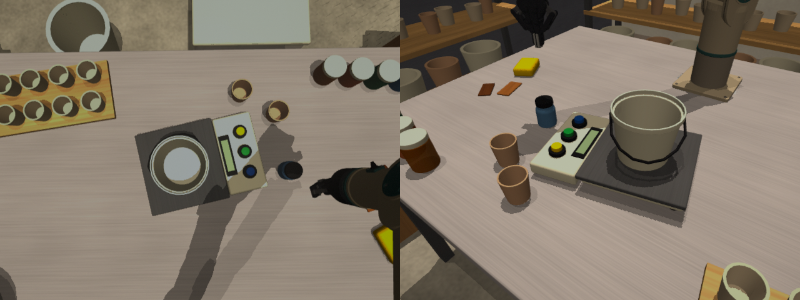

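All three keys are up: yellow (240,131), green (245,151) and blue (250,171). The pail, cups and jar have not moved, and the arm is clear at (320,188).

```bash
python3 -c "
from station import robot
print(robot.hand_in())"
```

```text
the job is handed in; nothing more can be done
None
```

I pressed the green key and then the blue key to about 6.6 mm of their 7 mm travel; both came back up. The arm is withdrawn, the yellow key was not pressed, the pail, cups and jar were not disturbed, and the job is handed in, with no verdict returned.

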